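Press home the caps along the sampler tray

ROBOT

A 7-joint arm with a two-finger parallel gripper is mounted at the origin on a cart in front of the work surface, level with it; the furniture and walls round the work are solid. World frame = base frame: x ahead of the robot, y to its left, z up, the work surface at z = 0. Lengths are in m, angles in rad, forces in N, time in s.
With the tool pointing down it reaches from about 0.425 to 0.875 m from the base axis. Payload 4.7 kg.
Tool frame: the origin (TCP) lies midway between the tips of the shut fingers; the grasp point (between the pads) lies 19 mm behind it (ctrl.grip_point_offset is the distance from the TCP to the grasp point, in m); z points along the fingers, y is the line along which they close (so a half turn about z gives the same grasp; the last joint's range is limited). The gripper opens to 87 mm and grips with 3 to 60 N. Pads are 19 mm wide; open, the fingers measure 117 mm over their backs; the gripper's body (75 mm by 190 mm) begins 51 mm behind the grasp point.
Start: joints at [1.238, 0.321, -0.07, 1.45, 0.023, 1.371, -0.057], TCP at [0.221, -0.611, 0.223] pointing down, gripper open.
Joint ranges: [-2.86, 2.86], [-0.3, 2.09], [-1.38, 1.24], [0.06, 2.45], [-1.56, 4.7], [0.09, 2.05], [-2.69, 2.69]. Speed limits (rad/s): [2.57, 2.57, 3.14, 3.14, 3.14, 3.14, 3.14].

INTERFACE

Orientations are given as a rotation vector (axis times angle).
In Python, from bench import ctrl gives the robot as it stands.
- The arm moves only by the tool move_arm, never from a script. Its argument "increments" is text: rows parted by semicolons, each of 7 numbers parted by spaces: the shift along the world's x, y, z in mm, then the turn, a rotation vector about the world's x, y, z in degrees, then the closure in counts, from 0 (fully open) to 255 (shut). A call has exactly 8 rows; each row shifts and turns the commanded pose from where the row before left it; what a row does not reach is not made up. A row lasts 1/12 s, in which the tool goes at most 41.7 mm and 7.16 degrees, less where a joint would pass 70% of its speed; a pose out of reach is approached as far as the arm can. A call with a gripper value outside its range is refused whole. The fingers move at their own pace and stop on an object; "grip_force" is the grip in N (left out, the last holds). Time passes only in rows, so rows that do not move let the fingers close, or fill a call up. It gives the time, the measured TCP pose, the force, the opening and the grip force at its end, in the units of the state.
- ctrl.get_state(): the state, without advancing time (a new reading comes with each control period).
- ctrl.get_image(name): name is "scene" or "top" or "wrist"; returns a dict with "frame" (480x640x3 uint8, red, green, blue), "depth" (480x640 float32, m along the optical axis (not along the pixel's ray), 0 where there is no reading), "fx", "fy", "cx", "cy" (pixels), "position" and "orientation" of the camera in the world. Camera axes: x right, y down, z forward; pixel columns grow to the right and rows downward; lengths in m; the calibration is good to about 2 mm. A picture is of the moment at which its call begins.
- ctrl.close_job(): hands the job in; it is judged then, once.
Trained networks look in a picture, given as the dict that the camera call returned (one of the last four; its "shot" number tells which), for a name from the list of things; names that differ only in an ending like _2 or _b are one class to them, and where a whole thing is asked for, a point or a joint stands for the part that bears it (a point fixed in the world has none). Each returns a list of dicts, best first, with "score" (0 to 1); they miss things now and then, are a little off and sometimes report something else, mostly with a low value. They report only what shows in the picture. A call takes as long as a camera call.
- ctrl.find_in(target, picture): "centre" ([x, y, z] in m, in world coordinates, good to about 4 mm: the middle of the surface that is visible of it).
- ctrl.silhouettes(target, picture): "region" (480x640 bool, what is visible of it).
The state is a dict: "time": time; "joint_positions": joint angles; "qd": joint speeds; "joint_torque": joint torques, N m; "position": TCP position; "tool_rot": TCP orientation; "ft_force": force on the tool from outside, world axes, zero at the start; "torque": the same for the moment, N m; "grip_width": opening from 0.0 (shut) to 1.0 (fully open); "grip_force": force on a finger pad.
Only numpy, scipy, OpenCV 4.12 (cv2) and the standard library are available. Lean on these libraries where they do the work, as an engineer would, in place of code of your own. Each camera call takes 0.05 s, during which the arm holds its last target. There are 200 camera calls.

TASK

The four white caps on the arc-shaped sampler tray stand loose on their vials. With the fingertips follow the row from the pull-loop end to the plain end and gently press each cap fully home in turn, in a single pass, keeping the fingertips close over the row (within about 5 cm of the caps) until the last cap is down. Do not pick up, tip or shove the tray, and leave the things round it where they are.

Things in the scene. Friction and masses are not known exactly. Their poses are not given: they have to be found in the camera images.
- tray: arc-shaped grey tray, loose, about 0.94 kg: a curved block 36 mm wide, 30 mm high on a dark foot 48 mm wide, with four capped vials along an arc of 100 mm radius (hollow side to its own -x). A steel pull loop sticks out 48 mm beyond cap 1 at one end; the other end is plain and round. Origin on the underside amid the arc, z up, +y towards the pull-loop end. Turned any way on the bench
- cap_1 (a joint): how far cap 1 (next to the pull loop) has been pressed down on its vial, in m: 0 standing fully proud, 0.008 fully home on its stop. It starts somewhere from 0 to 0.002, moves under about 4 N and stays where it is left
- cap_1_top (a point): middle of the flat top of cap 1: a white ribbed cap 21 mm across and 16.5 mm high, flat top 16 mm across. Its top is 72 mm above the bench at joint 0 and 64 mm when fully home; caps are 38 mm apart. Its centre is at x -3.8, y 54.0 mm in the tray's frame
- cap_2 (a joint): how far cap 2 (counted from the pull loop) has been pressed down on its vial, in m: 0 standing fully proud, 0.008 fully home on its stop. It starts somewhere from 0 to 0.002, moves under about 4 N and stays where it is left
- cap_2_top (a point): middle of the flat top of cap 2: a white ribbed cap 21 mm across and 16.5 mm high, flat top 16 mm across. Its top is 72 mm above the bench at joint 0 and 64 mm when fully home; caps are 38 mm apart. Its centre is at x 10.2, y 18.9 mm in the tray's frame
- cap_3 (a joint): how far cap 3 (counted from the pull loop) has been pressed down on its vial, in m: 0 standing fully proud, 0.008 fully home on its stop. It starts somewhere from 0 to 0.002, moves under about 4 N and stays where it is left
- cap_3_top (a point): middle of the flat top of cap 3: a white ribbed cap 21 mm across and 16.5 mm high, flat top 16 mm across. Its top is 72 mm above the bench at joint 0 and 64 mm when fully home; caps are 38 mm apart. Its centre is at x 10.2, y -18.9 mm in the tray's frame
- cap_4 (a joint): how far cap 4 (the last, at the plain end) has been pressed down on its vial, in m: 0 standing fully proud, 0.008 fully home on its stop. It starts somewhere from 0 to 0.002, moves under about 4 N and stays where it is left
- cap_4_top (a point): middle of the flat top of cap 4: a white ribbed cap 21 mm across and 16.5 mm high, flat top 16 mm across. Its top is 72 mm above the bench at joint 0 and 64 mm when fully home; caps are 38 mm apart. Its centre is at x -3.8, y -54.0 mm in the tray's frame
- stopper: brown rubber stopper, 34 mm across, 26 mm high, standing in the hollow of the tray; leave alone; origin under its centre
- spare_vial: loose black-capped vial, 15 mm across, 50 mm high, standing beside the tray; not part of the job; origin under its centre
- petri_dish: lidded petri dish, 61 mm across, 13 mm high, on the tray's outer side; leave alone; origin under its centre
- clamp_fitting: steel ring fitting with wing nut, 55 x 67 x 12 mm; leave alone; origin under its centre
- note_pad: yellow note pad, 76 x 76 x 12 mm; leave alone; origin under its centre
- hex_key_set: orange folding hex-key set, 30 x 100 x 20 mm; leave alone; origin under its centre
- cuvette_box: box with blue lid, 71 x 106 x 40 mm; leave alone; origin under its centre

How it is judged:
By the outcome, as a careful person would: the job done as asked, in the order asked, and still so for the second after the job is handed in, with the robot touching nothing.
It also fails if it takes over 48 s, if anything falls off the work surface, if the arm or the gripper's body presses on something with over 40 N, if the wrist force passes 120 N, or if a joint passes its speed limit or range.

## Working session

There is one attempt and no reset: what is moved stays moved. The work goes in short steps, Python scripts to look and compute and a tool call to move; the robot and the scene stay as the last step left them, time stands still between calls to the robot, and variables do not carry over. Pictures are saved under pics/ and viewed, at most 10 in all, crops included, and the job is handed in when it is done.

Besides the shell and the picture viewer there is one more tool, called after "Emit:" as a command line: name --argument value ..., lists and objects as JSON in quotes. move_arm: Moves the arm, as the interface text tells. Its arguments: {"type":"object","properties":{"increments":{"type":"string"},"grip_force":{"type":"number"}},"required":["increments"]}

```bash
mkdir -p pics
cat > h.py <<'E'
from bench import ctrl
import numpy as np, cv2
from scipy.spatial.transform import Rotation as R
def Rm(o):
    o=np.array(o,float)
    return o if o.shape==(3,3) else (R.from_rotvec(o).as_matrix() if o.size==3 else R.from_quat(o).as_matrix())
def cloud(p):
    v,u=np.mgrid[:480,:640]; d=p['depth']
    c=np.stack([(u-p['cx'])/p['fx']*d,(v-p['cy'])/p['fy']*d,d],-1)
    return c@Rm(p['orientation']).T+np.array(p['position'])
def save(p,n): cv2.imwrite('pics/'+n,p['frame'][:,:,::-1])
E
python3 - <<'E'
from h import *
s=ctrl.get_state(); print(s['time'],s['position'],s['tool_rot'],s['ft_force'],s['grip_width'])
for n in('top','scene'):
    p=ctrl.get_image(n); save(p,n+'0.png'); print(n,p['position'],p['orientation'],p['fx'])
    for t in('tray','cap_1_top','stopper','spare_vial','petri_dish','clamp_fitting','note_pad','hex_key_set','cuvette_box'):
        for r in ctrl.find_in(t,p)[:5]: print(t,np.round(r['centre'],3),round(r['score'],2))
E
```

```text
0.0 [ 0.22066898 -0.61080634  0.22145307] [-3.09262365e+00 -5.41749070e-01  7.25360436e-04] [-0.60059835 -0.37347855 -0.66060519] 0.9995275799763116
top [ 0.31298673 -0.0630991   1.25362714] [-1.503076    2.60370585 -0.30778685] 613.6807251185979
tray [ 0.514 -0.183  0.031] 0.89
cap_1_top [ 0.537 -0.224  0.068] 0.42
stopper [ 0.581 -0.151  0.024] 0.74
petri_dish [ 0.441 -0.196  0.012] 0.78
petri_dish [ 0.507 -0.161  0.067] 0.32
clamp_fitting [0.474 0.084 0.013] 0.64
note_pad [ 0.482 -0.493  0.011] 0.77
note_pad [ 0.512 -0.179  0.028] 0.57
note_pad [ 0.439 -0.195  0.012] 0.47
hex_key_set [ 0.362 -0.382  0.016] 0.77
cuvette_box [0.47  0.085 0.012] 0.23
scene [0.22328126 0.50514956 0.91278026] [-0.63462941  2.71227314 -1.05232654] 504.5224981035679
tray [ 0.511 -0.16   0.034] 0.92
cap_1_top [ 0.538 -0.227  0.064] 0.51
stopper [ 0.538 -0.07   0.038] 0.72
stopper [ 0.573 -0.15   0.029] 0.47
spare_vial [ 0.509 -0.156  0.07 ] 0.51
spare_vial [ 0.366 -0.383  0.019] 0.36
petri_dish [ 0.438 -0.197  0.015] 0.91
clamp_fitting [0.472 0.092 0.006] 0.79
note_pad [ 0.481 -0.486  0.013] 0.6
hex_key_set [ 0.366 -0.38   0.017] 0.87
cuvette_box [ 0.748 -0.21   0.043] 0.84
cuvette_box [ 0.51  -0.16   0.033] 0.65
```

View pics/top0.png

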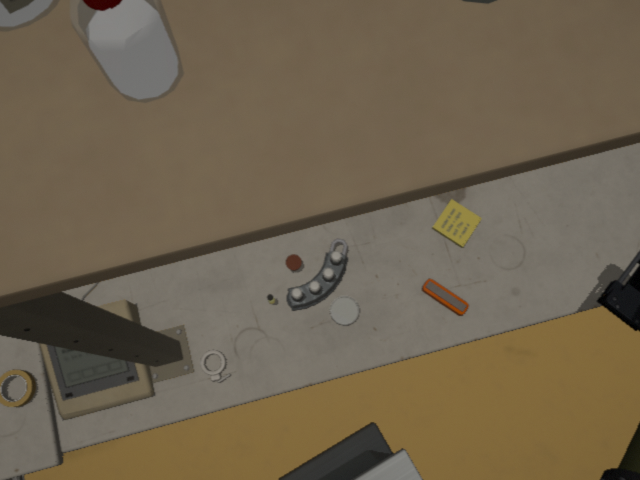

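View pics/scene0.png

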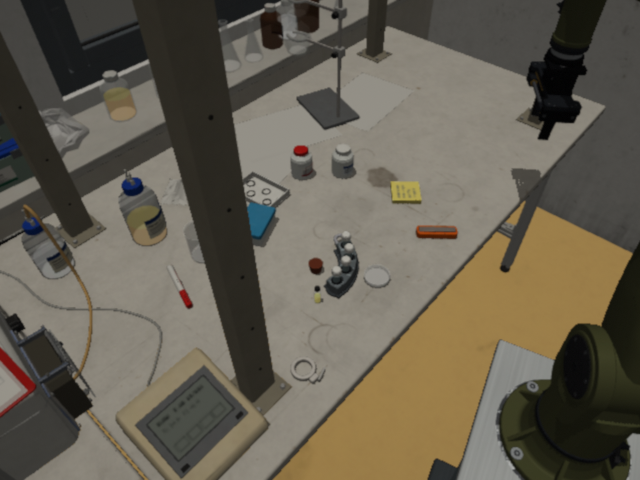

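Run:
```python
from h import *
for n in('top','scene'):
    p=ctrl.get_image(n); c=cloud(p)
    f=p['frame'].astype(int)
    m=(c[...,2]>.058)&(c[...,2]<.085)&(c[...,0]>.43)&(c[...,0]<.65)&(c[...,1]>-.33)&(c[...,1]<0)
    k,l,st,ce=cv2.connectedComponentsWithStats(m.astype(np.uint8))
    for i in range(1,k):
        if st[i,4]>8:
            q=c[l==i]; print(n,st[i],ce[i].round(),np.median(q,0).round(4),q.min(0).round(3),q.max(0).round(3),f[l==i].mean(0).round())
```

```text
top [330 251  11  12  96] [335. 256.] [ 0.5378 -0.2278  0.0668] [ 0.528 -0.239  0.059] [ 0.548 -0.218  0.074] [122. 118. 111.]
top [322 267  12  12  94] [328. 273.] [ 0.5156 -0.1976  0.0672] [ 0.506 -0.208  0.058] [ 0.526 -0.188  0.074] [124. 121. 114.]
top [309 280  11  12  96] [314. 286.] [ 0.507  -0.1608  0.0672] [ 0.496 -0.172  0.059] [ 0.518 -0.151  0.072] [123. 121. 114.]
top [291 287  11  12 100] [296. 293.] [ 0.5117 -0.1234  0.0685] [ 0.502 -0.135  0.059] [ 0.523 -0.113  0.076] [121. 118. 112.]
scene [341 231   9  10  74] [345. 235.] [ 0.5354 -0.2269  0.0695] [ 0.526 -0.239  0.059] [ 0.547 -0.217  0.074] [130. 127. 120.]
scene [344 243  10  10  79] [348. 247.] [ 0.5126 -0.1956  0.0693] [ 0.504 -0.209  0.058] [ 0.525 -0.188  0.074] [124. 123. 116.]
scene [340 255  11  11  87] [345. 260.] [ 0.5037 -0.1602  0.0688] [ 0.494 -0.171  0.059] [ 0.517 -0.152  0.074] [122. 120. 113.]
scene [331 266  10  10  86] [336. 270.] [ 0.5094 -0.1217  0.0706] [ 0.499 -0.135  0.058] [ 0.521 -0.113  0.075] [131. 129. 121.]
```

The top view shows the pull loop at (338,245), so cap 1 is at (335,256). The row continues through (328,273) and (314,286) to cap 4 at (296,293). A shelf edge overhangs at about (335,215), and its height has to be checked.

```bash
cat >> h.py <<'E'
T=np.array([[-3.8,54.],[10.2,18.9],[10.2,-18.9],[-3.8,-54.]])/1000
def fit(P):
    a,b=T-T.mean(0),P-P.mean(0)
    th=np.arctan2((a[:,0]*b[:,1]-a[:,1]*b[:,0]).sum(),(a*b).sum())
    M=np.array([[np.cos(th),-np.sin(th)],[np.sin(th),np.cos(th)]])
    t=P.mean(0)-M@T.mean(0); Q=T@M.T+t
    return th,t,Q,np.linalg.norm(Q-P,axis=1)
E
python3 - <<'E'
from h import *
A=[]
for n in('top','scene'):
    p=ctrl.get_image(n); c=cloud(p)
    m=(c[...,2]>.065)&(c[...,2]<.085)&(c[...,0]>.43)&(c[...,0]<.65)&(c[...,1]>-.33)&(c[...,1]<0)
    k,l,st,ce=cv2.connectedComponentsWithStats(m.astype(np.uint8))
    P=np.array([c[l==i].mean(0) for i in range(1,k) if st[i,4]>20]); print(n,P.round(4))
    th,t,Q,e=fit(P[:,:2]); print(np.degrees(th),t,Q.round(4),e.round(4)); A.append(Q)
    if n=='top':
        for u,v in((335,205),(335,214),(335,219),(450,185),(200,250),(480,140)): print(u,v,c[v,u].round(3))
print(np.mean(A,0).round(4))
s=ctrl.get_state();print(R.from_rotvec(s['tool_rot']).as_matrix().round(3))
E
```

```text
top [[ 0.5383 -0.2285  0.0684]
 [ 0.5163 -0.1972  0.0682]
 [ 0.5075 -0.1608  0.0685]
 [ 0.5125 -0.1239  0.0699]]
-166.21088302586202 [ 0.52175101 -0.17684175] [[ 0.5383 -0.2284]
 [ 0.5163 -0.1976]
 [ 0.5073 -0.1609]
 [ 0.5126 -0.1235]] [0.0001 0.0004 0.0002 0.0004]
335 205 [ 0.414 -0.133  0.873]
335 214 [ 0.411 -0.131  0.864]
335 219 [ 0.411 -0.132  0.852]
450 185 [ 0.391 -0.209  0.864]
200 250 [ 0.435 -0.043  0.862]
480 140 [ 0.405 -0.24   0.873]
scene [[ 0.5364 -0.2284  0.0701]
 [ 0.5141 -0.1977  0.0698]
 [ 0.5052 -0.1614  0.0698]
 [ 0.5098 -0.1233  0.0711]]
-165.81276459242693 [ 0.5194828  -0.17692627] [[ 0.5364 -0.2283]
 [ 0.5142 -0.1977]
 [ 0.505  -0.1611]
 [ 0.5099 -0.1236]] [0.0001 0.0001 0.0004 0.0003]
[[ 0.5374 -0.2284]
 [ 0.5153 -0.1977]
 [ 0.5062 -0.161 ]
 [ 0.5113 -0.1236]]
[[ 0.94  0.34  0.  ]
 [ 0.34 -0.94 -0.  ]
 [-0.    0.   -1.  ]]
```

Emit:
move_arm --increments "20 24 0 0 0 0 255;22 26 0 0 0 0 255;22 26 0 0 0 0 255;22 26 0 0 0 0 255;22 26 0 0 0 0 255;22 26 0 0 0 0 255;22 26 0 0 0 0 255;22 26 0 0 0 0 255"

```text
time: 1.87
position: [0.3958, -0.404, 0.2229]
tool_rot: [3.094, 0.542, 0.0]
ft_force: [0.8, 0.3, 0.2]
grip_width: 0.477
grip_force: 0.0
```

Emit:
move_arm --increments "20 25 -4 0 0 0 255;20 25 -10 0 0 0 255;20 25 -10 0 0 0 255;20 25 -10 0 0 0 255;20 25 -10 0 0 0 255;20 25 -10 0 0 0 255;15 18 -10 0 0 0 255;7 8 -9 0 0 0 255"

```text
time: 2.53
position: [0.5392, -0.225, 0.1492]
tool_rot: [-3.092, -0.55, -0.003]
ft_force: [-0.0, -0.0, 0.1]
grip_width: 0.007
grip_force: 0.0
```

Run:
```python
from h import *
p=ctrl.get_image('wrist'); save(p,'w1.png'); c=cloud(p)
s=ctrl.get_state(); print(s['position'],s['ft_force'],s['grip_width'],p['position'])
m=(c[...,2]>.063)&(c[...,2]<.08)&(p['depth']>0)&(c[...,0]>.43)&(c[...,0]<.65)
k,l,st,ce=cv2.connectedComponentsWithStats(m.astype(np.uint8))
for i in range(1,k):
    if st[i,4]>100: q=c[l==i]; print(st[i],q.mean(0).round(4),((q.min(0)+q.max(0))/2).round(4),np.median(q[:,2]).round(4))
```

```text
[ 0.53850466 -0.22430811  0.14719621] [-0.80454528  1.87169395 -1.70929612] 0.0074934086267272855 [ 0.61930897 -0.19593923  0.31045607]
[166 223  32  30 697] [ 0.5151 -0.1255  0.0687] [ 0.5136 -0.1244  0.0676] 0.0694
[313 239  30  29 611] [ 0.5405 -0.2287  0.0676] [ 0.5394 -0.229   0.0668] 0.0681
[214 246  31  29 608] [ 0.5099 -0.1623  0.0676] [ 0.5083 -0.1619  0.0667] 0.0681
[265 252  30  28 596] [ 0.5188 -0.1984  0.0676] [ 0.5178 -0.1985  0.0669] 0.0682
```

View pics/w1.png

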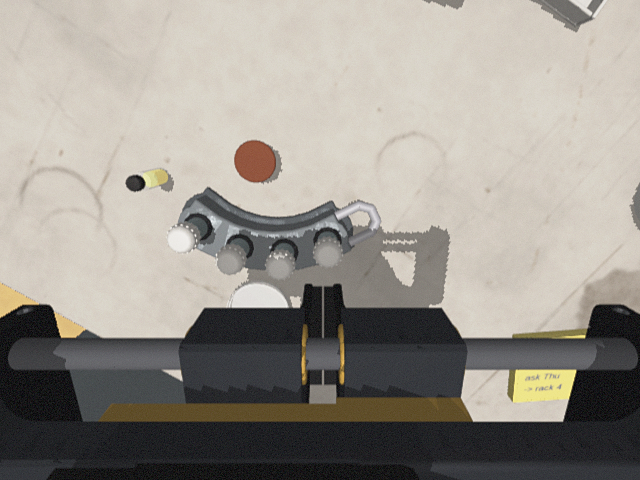

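The wrist view shows the loop beside cap 1 at (328,253) and cap 4 at (180,238). The positions agree with the fit to about 2 mm, and the fingers are shut. I'll go down close over cap 1 now.

Emit:
move_arm --increments "0 -2 -12 0 0 0 255;0 -2 -14 0 0 0 255;0 0 -14 0 0 0 255;0 0 -12 0 0 0 255;0 0 -8 0 0 0 255;0 0 0 0 0 0 255;0 0 0 0 0 0 255;0 0 0 0 0 0 255"

```text
time: 3.25
position: [0.5373, -0.2339, 0.0904]
tool_rot: [3.094, 0.541, 0.002]
ft_force: [-0.3, 0.5, -1.1]
grip_width: 0.008
grip_force: 0.0
```

Emit:
move_arm --increments "1 5 0 0 0 0 255;0 0 -7 0 0 0 255;0 0 -6 0 0 0 255;0 0 -3 0 0 0 255;0 0 -3 0 0 0 255;0 0 -2 0 0 0 255;0 0 -2 0 0 0 255;0 0 0 0 0 0 255"

```text
time: 3.92
position: [0.5377, -0.2282, 0.0664]
tool_rot: [-3.094, -0.542, 0.001]
ft_force: [-0.3, 0.1, 1.3]
grip_width: 0.006
grip_force: 0.6
```

Emit:
move_arm --increments "0 0 -1 0 0 0 255;0 0 0 0 0 0 255;0 0 -1 0 0 0 255;0 0 0 0 0 0 255;0 0 -1 0 0 0 255;0 0 0 0 0 0 255;0 0 0 0 0 0 255;0 0 0 0 0 0 255"

```text
time: 4.58
position: [0.538, -0.2284, 0.0641]
tool_rot: [3.094, 0.542, 0.0]
ft_force: [-2.6, 1.9, 5.6]
grip_width: 0.004
grip_force: 3.1
```

Emit:
move_arm --increments "0 0 -1 0 0 0 255;0 0 0 0 0 0 255;0 0 -1 0 0 0 255;0 0 0 0 0 0 255;0 0 0 0 0 0 255;0 0 0 0 0 0 255;0 0 0 0 0 0 255;0 0 0 0 0 0 255"

```text
time: 5.25
position: [0.5381, -0.2284, 0.0638]
tool_rot: [3.094, 0.542, -0.0]
ft_force: [-7.0, 2.7, 15.7]
grip_width: 0.008
grip_force: 8.2
```

Cap 1 is on its stop (z 63.8 mm, force rising steeply to 16 N). On to cap 2.

Emit:
move_arm --increments "0 0 8 0 0 0 255;0 0 8 0 0 0 255;-11 15 0 0 0 0 255;-11 15 0 0 0 0 255;0 0 0 0 0 0 255;0 0 0 0 0 0 255;0 0 -3 0 0 0 255;0 0 0 0 0 0 255"

```text
time: 5.92
position: [0.516, -0.1992, 0.0741]
tool_rot: [3.094, 0.541, -0.0]
ft_force: [-0.8, 0.2, 0.7]
grip_width: 0.006
grip_force: 0.0
```

Emit:
move_arm --increments "0 1 -2 0 0 0 255;0 0 -2 0 0 0 255;0 0 -2 0 0 0 255;0 0 -2 0 0 0 255;0 0 -2 0 0 0 255;0 0 -1 0 0 0 255;0 0 0 0 0 0 255;0 0 0 0 0 0 255"

```text
time: 6.58
position: [0.5162, -0.1977, 0.0641]
tool_rot: [3.094, 0.542, 0.001]
ft_force: [-0.0, -0.9, 5.3]
grip_width: 0.004
grip_force: 2.7
```

Emit:
move_arm --increments "0 0 -1 0 0 0 255;0 0 0 0 0 0 255;0 0 0 0 0 0 255;0 0 0 0 0 0 255;0 0 0 0 0 0 255;0 0 0 0 0 0 255;0 0 0 0 0 0 255;0 0 0 0 0 0 255"

```text
time: 7.25
position: [0.5163, -0.1977, 0.064]
tool_rot: [3.093, 0.542, 0.001]
ft_force: [-3.2, 0.1, 11.8]
grip_width: 0.005
grip_force: 5.4
```

Cap 2 is home too. On to cap 3.

Emit:
move_arm --increments "0 0 -0.5 0 0 0 255;0 0 0 0 0 0 255;0 0 8 0 0 0 255;0 0 8 0 0 0 255;-5 18 0 0 0 0 255;-4 18 0 0 0 0 255;0 0 0 0 0 0 255;0 0 -3 0 0 0 255"

```text
time: 7.92
position: [0.5074, -0.1605, 0.0756]
tool_rot: [3.093, 0.545, 0.002]
ft_force: [0.5, 0.1, 0.9]
grip_width: 0.004
grip_force: 0.0
```

Emit:
move_arm --increments "0 0 -2 0 0 0 255;0 0 -2 0 0 0 255;0 0 -2 0 0 0 255;0 0 -2 0 0 0 255;0 0 -2 0 0 0 255;0 0 -1 0 0 0 255;0 0 0 0 0 0 255;0 0 0 0 0 0 255"

```text
time: 8.58
position: [0.5069, -0.1621, 0.0641]
tool_rot: [3.094, 0.541, 0.0]
ft_force: [-1.5, -1.1, 4.1]
grip_width: 0.007
grip_force: 1.6
```

Emit:
move_arm --increments "0 0 -1 0 0 0 255;0 0 0 0 0 0 255;0 0 0 0 0 0 255;0 0 0 0 0 0 255;0 0 0 0 0 0 255;0 0 0 0 0 0 255;0 0 0 0 0 0 255;0 0 0 0 0 0 255"

```text
time: 9.25
position: [0.507, -0.1621, 0.064]
tool_rot: [3.093, 0.541, -0.0]
ft_force: [-3.2, -0.6, 8.4]
grip_width: 0.011
grip_force: 4.4
```

One more millimetre to be sure of cap 3, then cap 4 (+5, +38).

Emit:
move_arm --increments "0 0 -0.7 0 0 0 255;0 0 0 0 0 0 255;0 0 0 0 0 0 255;0 0 8 0 0 0 255;0 0 8 0 0 0 255;2 19 0 0 0 0 255;3 19 0 0 0 0 255;0 0 0 0 0 0 255"

```text
time: 9.92
position: [0.5129, -0.1183, 0.0788]
tool_rot: [-3.091, -0.55, -0.003]
ft_force: [-0.3, 0.7, -0.7]
grip_width: 0.007
grip_force: 0.0
```

Emit:
move_arm --increments "0 0 -3 0 0 0 255;0 0 -2 0 0 0 255;0 0 -2 0 0 0 255;0 0 -2 0 0 0 255;0 0 -2 0 0 0 255;0 0 -2 0 0 0 255;0 0 -1 0 0 0 255;0 0 0 0 0 0 255"

```text
time: 10.58
position: [0.5117, -0.124, 0.0642]
tool_rot: [3.094, 0.541, -0.001]
ft_force: [-1.3, -0.7, 2.2]
grip_width: 0.004
grip_force: 1.0
```

Emit:
move_arm --increments "0 0 -1 0 0 0 255;0 0 0 0 0 0 255;0 0 0 0 0 0 255;0 0 0 0 0 0 255;0 0 -1 0 0 0 255;0 0 0 0 0 0 255;0 0 0 0 0 0 255;0 0 0 0 0 0 255"

```text
time: 11.25
position: [0.5119, -0.124, 0.0639]
tool_rot: [3.093, 0.541, -0.001]
ft_force: [-5.2, -0.7, 13.2]
grip_width: 0.004
grip_force: 6.8
```

Emit:
move_arm --increments "0 0 8 0 0 0 255;0 0 15 0 0 0 255;0 0 25 0 0 0 255;0 0 30 0 0 0 255;0 0 30 0 0 0 255;0 0 20 0 0 0 255;0 0 10 0 0 0 255;0 0 0 0 0 0 255"

```text
time: 11.92
position: [0.5134, -0.1235, 0.2026]
tool_rot: [3.092, 0.542, 0.006]
ft_force: [0.6, 0.2, 1.0]
grip_width: 0.006
grip_force: 0.0
```

Run:
```python
from h import *
for n in('scene','wrist'):
    p=ctrl.get_image(n); save(p,n+'2.png'); c=cloud(p)
    m=(c[...,2]>.053)&(c[...,2]<.085)&(c[...,0]>.47)&(c[...,0]<.57)&(c[...,1]>-.25)&(c[...,1]<-.1)&(p['depth']>0)
    k,l,st,ce=cv2.connectedComponentsWithStats(m.astype(np.uint8))
    for i in range(1,k):
        if st[i,4]>20: q=c[l==i]; print(n,q.mean(0).round(4),np.percentile(q[:,2],[50,90]).round(4))
```

```text
scene [ 0.5352 -0.2261  0.0617] [0.0625 0.0658]
scene [ 0.5133 -0.1969  0.0617] [0.0631 0.066 ]
scene [ 0.5044 -0.1602  0.0617] [0.0628 0.066 ]
scene [ 0.5095 -0.1233  0.0617] [0.0628 0.0657]
wrist [ 0.5148 -0.1238  0.0609] [0.0616 0.0631]
wrist [ 0.5403 -0.2268  0.0606] [0.0615 0.063 ]
wrist [ 0.5097 -0.1605  0.0608] [0.0616 0.063 ]
wrist [ 0.5186 -0.1967  0.0607] [0.0615 0.0631]
```

View pics/wrist2.png

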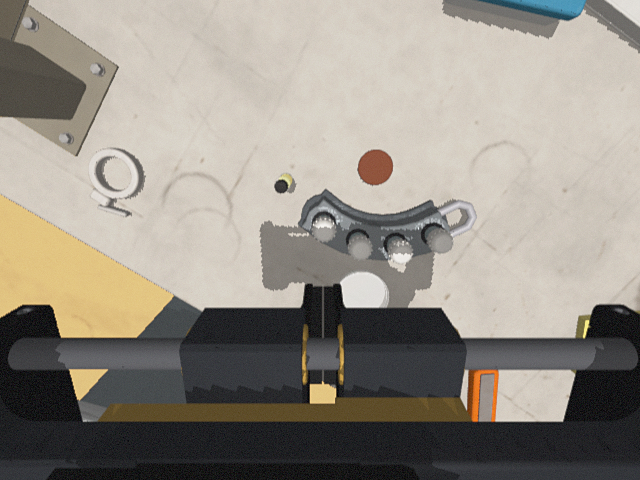

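The wrist view shows all four caps level, from (323,223) to (438,238). The tray hasn't moved, and the stopper (375,167), vial (283,184) and dish (362,292) are standing where they were. Handing in.

```bash
python3 -c "
from bench import ctrl
print(ctrl.close_job())"
```

```text
the job is handed in; nothing more can be done
None
```

I pressed all four caps home in one pass from the pull-loop end to the plain end, each stopping at 64 mm. The tray and the things I could see round it had not moved, and the job is handed in (the hand-in gave no verdict).

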